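# Roll the shaft blank into the V-block

### The arm

A 6-joint arm with a two-finger parallel gripper is mounted at the origin on a cart in front of the work surface, level with it; the furniture and walls round the work are solid. World frame = base frame: x ahead of the robot, y to its left, z up, the work surface at z = 0. Lengths are in m, angles in rad, forces in N, time in s.
With the tool pointing down it reaches from about 0.375 to 0.975 m from the base axis. Payload 3.8 kg.
Tool frame: the origin (TCP) lies midway between the tips of the shut fingers; the grasp point (between the pads) lies 19 mm behind it; x points along the fingers, y is the direction in which the jaws open and shut, and the axes are right-handed (so a half turn about x gives the same grasp; the last joint's range is limited). The gripper opens to 85 mm and grips with 20 to 120 N. Pads are 22 mm wide; open, the fingers measure 114 mm over their backs; the gripper's body (76 mm by 85 mm) begins 54 mm behind the grasp point. The pads swing forward as they close: fully open they stand 13 mm farther back than shut.
Start: joints at [-1.183, 0.264, 1.604, -0, 1.274, -0.037], TCP at [0.278, -0.615, 0.231] pointing down, gripper open.
Joint ranges: [-2.63, 2.63], [-0.94, 2.18], [0.31, 2.57], [-1.31, 4.45], [0, 2.66], [-2.55, 2.55]. Speed limits (rad/s): [2.57, 2.57, 3.14, 3.14, 3.14, 3.14].

### API

Orientations are given as a rotation vector (axis times angle).
In Python, from cell import * gives the robot as it stands. The module is installed in compiled form; this text tells all that it offers.
- The arm moves only by the shell command python3 -m handwheel 'ROWS' [OPENING]. ROWS is JSON, a list that holds one entry, the list of rows, each a list of 4 numbers: the shift along the tool's x, y, z in cm, then the turn about the tool's x in degrees. A call has 1 to 20 rows; each row shifts and turns the pose as measured when the row begins, along the tool's axes as they then stand; what a row does not reach is not made up. A row lasts 1/8 s, in which the tool goes at most 62.5 mm and 10.7 degrees, less where a joint would pass 70% of its speed; a pose out of reach is approached as far as the arm can. A call is refused whole if a number of a shift passes 6.25 or a number of a turn 10.7, either way. A call with a gripper value outside its range is refused whole. OPENING is the gripper's target within -1 to 1 (fully open at 1, half-way at 0, shut at -1), set as the call begins (- or left out, the last holds). The fingers move at their own pace and stop on an object; the grip force is fixed at half the most. Time passes only in rows, so rows that do not move let the fingers close. It gives the time, the measured TCP pose, the force and the opening at its end, in the units of the state.
- get_state(): the state, without advancing time (a new reading comes with each control period).
- read_camera(name): name is "scene" or "side" or "wrist"; returns the picture (420x560x3 uint8, red, green, blue); there is no depth.
- calibration(name): a dict with "intrinsics" (3x3 intrinsics, pixels), "k1" (the pictures are not rectified: a ray, as slopes to the right and down, at radius r is drawn at 1 + k1 r^2 times it, then the intrinsics apply), "extrinsics" (4x4, takes a point from camera to world coordinates). Camera axes: x right, y up, looking along -z (the intrinsics and any distortion apply to the point x, -y, -z); pixel columns grow to the right and rows downward; lengths in m; the calibration is good to about 2 mm. A picture is of the moment at which its call begins: read the wrist's pose just before it. calibration takes no time and is no camera call; for the wrist camera it gives the pose at the moment of the call.
- finish_job(): hands the job in, once; it reports no verdict.
Trained networks look in the newest picture that a camera, given by its name, has taken for a name from the list of things; names that differ only in an ending like _2 or _b are one class to them, and where a whole thing is asked for, a point or a joint stands for the part that bears it (a point fixed in the world has none). Each returns a list of dicts, best first, with "conf" (0 to 1); they miss things now and then, are a little off and sometimes report something else, mostly with a low value. They report only what shows in the picture. A call takes as long as a camera call. They do not tell look-alikes from the thing itself.
- recognise(label, camera): "at" ([column, row] in pixels, amid what is visible of it).
- landmark_of(label, camera): "at" ([column, row] in pixels: a listed point, or the origin of a listed thing).
The state is a dict: "time_s": time; "joint_pos": joint angles; "joint_vel": joint speeds; "joint_torque": joint torques, N m; "tcp_pos": TCP position; "orientation": TCP orientation; "ft_force": force on the tool from outside, world axes, zero at the start; "ft_torque": the same for the moment, N m; "finger_gap": finger opening in m.
Only numpy, scipy, OpenCV 4.12 (cv2) and the standard library are available. Lean on these libraries where they do the work, as an engineer would, in place of code of your own. Each camera call takes 0.05 s, during which the arm holds its last target.

### The job

Roll the round aluminium shaft blank along the bench, up the wooden ramp and into the groove of the steel V-block, pushing it gently with the fingertips, never squeezing it between them or lifting it off what it lies on. Leave it lying still, seated in the groove, with an end standing out of the steel block on each side; it may be nudged along the groove by its end. Do not disturb the small things standing round the lane.

Things in the scene. Friction and masses are not known exactly. Their poses are not given: they have to be found in the camera images.
- shaft_blank: Round solid bar of smooth aluminium lying on the bench: 40 mm diameter, 160 mm long, about 0.5 kg. Origin at its centre, 20 mm above the bench at the start. Its x axis runs along the bar; y and z turn with it as it rolls (z up at the start). It rolls easily, but soon stops on the level when left alone.
- v_block: Steel V-block, fixed; 110 mm long in x, y = -24 to +49 mm. Origin at bench height under the groove's middle. x runs along the groove; +y is the way the bar rolls in (it starts on the -y side, 240 to 340 mm off, up to 25 mm aside and 0.25 rad askew). Front crest 20 mm high, y = -24 to -16 mm; then the 90-degree groove, bottom 3.5 mm high at y = 0; rear top 40 mm high, y = +37 to +49 mm.
- ramp_foot (a point): Middle of the lower edge of the wooden ramp fixed in front of the V-block, at bench height. In the V-block's axes it lies at y = -95 mm; from there the ramp, 150 mm wide in x, climbs straight to the crest, 20 mm high at y = -24 mm.
- groove_seat (a point): Where the bar's centre ends when seated in the groove: 32 mm above the bench over the groove's middle. On the crest the bar's centre is 40 mm high; past y = -16 mm (V-block axes) it drops into the groove by itself.
- cobblers_wax: Bystander: dark brown lump of wax, 36 x 47 x 25 mm, behind the bar's start. Origin under its middle.
- polish_tin_1: Bystander: round dark tin, 80 mm across, 23 mm high, behind the V-block. Origin under its middle.
- heel_lift_2: Bystander: tan D-shaped heel piece, 55 x 58 x 8 mm, beside the lane. Origin under its middle.
- thread_spool: Bystander: spool of yellow thread standing upright, 42 mm across, 48 mm high, beside the ramp. Origin under its middle.
- sanding_block: Bystander: cork-coloured sanding block, 37 x 74 x 27 mm, beside the lane. Origin under its middle.
- thread_spool_dark: Bystander: spool of dark thread standing upright, 38 mm across, 58 mm high, behind the V-block. Origin under its middle.
Things that resemble listed ones, but are neither listed nor needed, are in the scene too. There is more than one size of the v_block; the one meant has the size given above.

How it is judged:
By the outcome, as a careful person would: the job done as asked, in the order asked, and still so for the second after the job is handed in, with the robot touching nothing.
It also fails if it takes over 56 s, if anything falls off the work surface, if the arm or the gripper's body presses on something with over 40 N, if the wrist force passes 120 N, or if a joint passes its speed limit or range.

## Working session

There is one attempt and no reset: what is moved stays moved. The work goes in short steps, Python scripts to look and compute and a shell command to move; the robot and the scene stay as the last step left them, time stands still between calls to the robot, and variables do not carry over. Pictures are saved under pics/ and viewed, and the job is handed in when it is done.

```bash
mkdir -p pics; ls; cat > h.py <<'E'
from cell import *
import numpy as np, cv2
from scipy.spatial.transform import Rotation as R
def save(im,n): cv2.imwrite(f'pics/{n}.png',cv2.cvtColor(im,cv2.COLOR_RGB2BGR))
def ray(px,cal):
    K=np.array(cal['intrinsics']);k1=cal['k1'];T=np.array(cal['extrinsics'])
    d=np.array([(px[0]-K[0,2])/K[0,0],(px[1]-K[1,2])/K[1,1]])
    u=d.copy()
    for _ in range(20): u=d/(1+k1*(u@u))
    v=T[:3,:3]@np.array([u[0],-u[1],-1]); return T[:3,3],v/np.linalg.norm(v)
def onz(px,cal,z=0):
    o,v=ray(px,cal); return o+v*(z-o[2])/v[2]
def tri(p1,c1,p2,c2):
    A=np.zeros((3,3));b=np.zeros(3)
    rs=[ray(p1,c1),ray(p2,c2)]
    for o,v in rs:
        M=np.eye(3)-np.outer(v,v);A+=M;b+=M@o
    x=np.linalg.solve(A,b); return x,[float(np.linalg.norm((np.eye(3)-np.outer(v,v))@(x-o))) for o,v in rs]
def proj(P,cal):
    K=np.array(cal['intrinsics']);k1=cal['k1'];T=np.array(cal['extrinsics'])
    p=T[:3,:3].T@(np.array(P)-T[:3,3]); u=np.array([p[0]/-p[2],-p[1]/-p[2]])
    u=u*(1+k1*(u@u)); return K[0,0]*u[0]+K[0,2],K[1,1]*u[1]+K[1,2]
def st():
    s=get_state(); print('t',round(s['time_s'],3),'tcp',np.round(s['tcp_pos'],4),'F',np.round(s['ft_force'],2),'gap',round(s['finger_gap'],4))
    M=R.from_rotvec(s['orientation']).as_matrix(); print('tool axes x',M[:,0].round(3),'y',M[:,1].round(3),'z',M[:,2].round(3),'q',np.round(s['joint_pos'],3)); return s,M
E
python3 - <<'E'
from h import *
st()
for n in ['scene','side','wrist']:
    im=read_camera(n); save(im,n+'0'); c=calibration(n); print(n,np.round(c['extrinsics'],3).tolist(),np.round(c['intrinsics'],1).tolist(),c['k1'])
st()
E
```

```text
pics
t 0.0 tcp [ 0.2779 -0.6143  0.2299] F [-0.42 -0.73  0.22] gap 0.0855
tool axes x [-0.001  0.002 -1.   ] y [ 0.412 -0.911 -0.002] z [-0.911 -0.412 -0.   ] q [-1.183  0.265  1.605  0.     1.274 -0.037]
scene [[-0.834, 0.273, -0.479, -0.06], [-0.551, -0.412, 0.725, 0.953], [0.001, 0.869, 0.494, 0.701], [0.0, 0.0, 0.0, 1.0]] [[530.0, 0.0, 275.5], [0.0, 530.0, 211.8], [0.0, 0.0, 1.0]] -0.03154008186136497
side [[-0.938, 0.123, -0.323, 0.263], [-0.345, -0.396, 0.851, 0.813], [-0.023, 0.91, 0.414, 0.456], [0.0, 0.0, 0.0, 1.0]] [[385.9, 0.0, 278.0], [0.0, 385.9, 211.5], [0.0, 0.0, 1.0]] 0.0247604715220982
wrist [[0.413, 0.868, 0.275, 0.348], [-0.911, 0.394, 0.124, -0.582], [-0.001, -0.302, 0.953, 0.374], [0.0, 0.0, 0.0, 1.0]] [[350.8, 0.0, 281.9], [0.0, 350.8, 211.5], [0.0, 0.0, 1.0]] -0.08651829913875646
t 0.15 tcp [ 0.278  -0.6145  0.2302] F [ 0.46 -0.65  0.87] gap 0.0851
tool axes x [-0.001  0.002 -1.   ] y [ 0.412 -0.911 -0.002] z [-0.911 -0.412 -0.   ] q [-1.183  0.265  1.605 -0.     1.274 -0.037]
```

View pics/scene0.png

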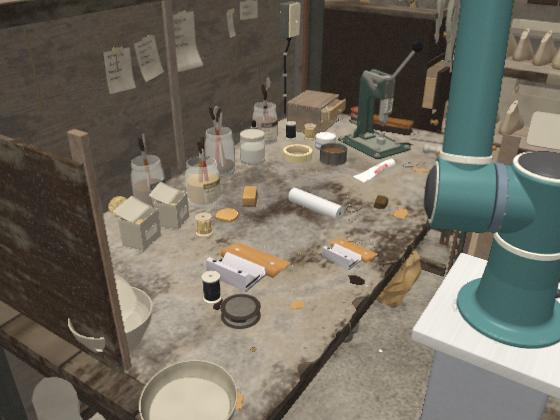

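View pics/side0.png

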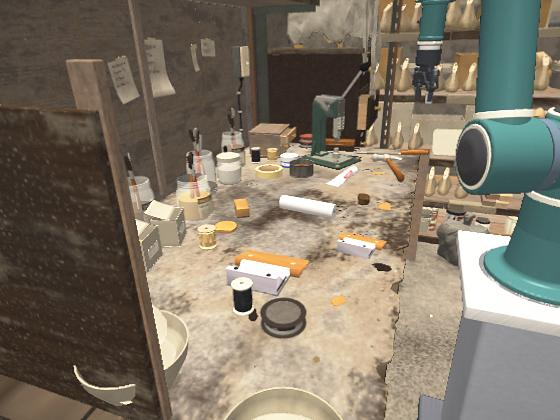

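View pics/wrist0.png

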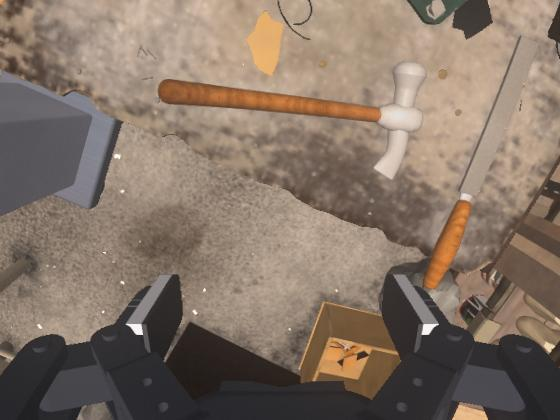

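```bash
python3 - <<'E'
from h import *
C={n:calibration(n) for n in ['scene','side']}
for l in ['shaft_blank','v_block','ramp_foot','groove_seat','cobblers_wax','polish_tin_1','heel_lift_2','thread_spool','sanding_block','thread_spool_dark']:
  for n in C:
    z={'shaft_blank':.02,'groove_seat':.032}.get(l,0)
    for r in landmark_of(l,n)[:4]:
        if r['conf']>.25: print(l,n,round(r['conf'],2),np.round(r['at'],1),onz(r['at'],C[n],z).round(3))
print(get_state()['time_s'])
E
```

```text
shaft_blank scene 0.68 [315.8 202. ] [ 0.539 -0.15   0.02 ]
shaft_blank side 0.65 [309.4 206.1] [ 0.531 -0.142  0.02 ]
v_block scene 0.69 [242.4 273. ] [0.529 0.195 0.   ]
v_block scene 0.62 [342.5 256.2] [0.373 0.013 0.   ]
v_block side 0.85 [260.4 276.8] [ 0.54   0.196 -0.   ]
v_block side 0.65 [357.8 249.4] [0.368 0.021 0.   ]
v_block side 0.38 [242.6 310.4] [0.529 0.306 0.   ]
ramp_foot scene 0.97 [263.6 254.6] [0.531 0.109 0.   ]
ramp_foot scene 0.92 [359.2 245. ] [ 0.362 -0.052  0.   ]
ramp_foot side 0.92 [279.  254.3] [0.534 0.099 0.   ]
ramp_foot side 0.81 [364.3 234.3] [ 0.365 -0.058  0.   ]
ramp_foot side 0.69 [281.7 321.4] [0.452 0.311 0.   ]
groove_seat scene 0.69 [240.2 262.9] [0.528 0.203 0.032]
groove_seat scene 0.62 [340.6 252.7] [0.364 0.046 0.032]
groove_seat scene 0.41 [226.9 215. ] [0.682 0.053 0.032]
groove_seat side 0.88 [357.6 239.6] [0.368 0.033 0.032]
groove_seat side 0.61 [259.3 267.6] [0.535 0.21  0.032]
cobblers_wax scene 0.5 [265.8 252.4] [0.532 0.099 0.   ]
cobblers_wax scene 0.47 [382.1 203.8] [ 0.399 -0.275  0.   ]
cobblers_wax side 0.68 [361.6 204.8] 
[... 210 characters left out ...]
de 0.48 [276.3 252.7] [0.543 0.094 0.   ]
heel_lift_2 scene 0.77 [224.4 218.5] [0.711 0.028 0.   ]
heel_lift_2 side 0.47 [228.  227.5] [0.709 0.012 0.   ]
heel_lift_2 side 0.38 [281.7 323.8] [0.45  0.317 0.   ]
thread_spool scene 0.55 [203.  234.1] [0.708 0.118 0.   ]
thread_spool side 0.94 [209.5 246.3] [0.706 0.115 0.   ]
sanding_block scene 0.84 [247.  200.4] [ 0.721 -0.085  0.   ]
sanding_block side 0.74 [241.5 208.3] [ 0.728 -0.112  0.   ]
sanding_block side 0.34 [208.6 245.3] [0.71  0.112 0.   ]
thread_spool_dark scene 0.67 [212.2 298.3] [0.528 0.301 0.   ]
thread_spool_dark side 0.88 [240.7 308.1] [0.536 0.301 0.   ]
thread_spool_dark side 0.3 [361.5 205. ] [ 0.401 -0.238  0.   ]
1.15
```

The scene and side views agree. The bar is at about (0.535, -0.146), and the larger V-block at about (0.534, 0.197) with its ramp foot near y≈0.104. The smaller look-alike is at (0.37, 0.02). Next I turn the tool so the jaws lie along the bar, then move up over the lane for a wrist view.

```bash
python3 -m handwheel '[[[-1,0,0,-10.7],[-1,0,0,-10.7],[-1,0,0,-10.7],[-1,0,0,-10.7],[-1,0,0,-10.7],[-1,0,0,-10.7],[-1,0,0,-1.5]]]'; python3 -c "
from h import *
st()"
```

```text
time_s: 2.02
tcp_pos: [0.2778, -0.6142, 0.3016]
orientation: [1.203, 1.217, -1.201]
ft_force: [1.0, 0.6, 0.5]
finger_gap: 0.0854
t 2.025 tcp [ 0.2778 -0.6142  0.3016] F [1.04 0.63 0.53] gap 0.0854
tool axes x [-0.001  0.003 -1.   ] y [ 1.     0.01  -0.001] z [ 0.01  -1.    -0.003] q [-1.183  0.232  1.515 -0.     1.398 -1.193]
```

```bash
python3 -m handwheel '[[[0,2.2,-5.8,0],[0,2.2,-5.8,0],[0,2.2,-5.8,0],[0,2.2,-5.8,0],[0,2.2,-5.8,0],[0,2.2,-5.8,0],[0,2.2,-5.8,0],[0,2.2,-5.8,0],[0,2.2,-5.8,0],[0,2.2,-5.8,0],[0,2.2,-5.8,0],[0,2.2,-5.8,0],[0,0,0,0],[0,0,0,0]]]'; python3 - <<'E'
from h import *
st()
c=calibration('wrist'); im=read_camera('wrist'); save(im,'wrist1')
C={'wrist':c}
for l,z in [('shaft_blank',.02),('v_block',0),('ramp_foot',0),('groove_seat',.032)]:
    for r in landmark_of(l,'wrist')[:3]:
        if r['conf']>.25: print(l,round(r['conf'],2),np.round(r['at'],1),onz(r['at'],c,z).round(4))
st()
E
```

```text
time_s: 3.78
tcp_pos: [0.5508, 0.0869, 0.3078]
orientation: [1.236, 1.184, -1.226]
ft_force: [0.6, -0.1, -0.5]
finger_gap: 0.0856
t 3.775 tcp [0.5508 0.0869 0.3078] F [ 0.57 -0.09 -0.49] gap 0.0856
tool axes x [ 0.011 -0.003 -1.   ] y [ 0.999 -0.032  0.011] z [-0.032 -0.999  0.002] q [ 0.114 -0.004  1.765 -0.004  1.371  0.147]
shaft_blank 0.57 [277.4 320.8] [ 0.54   -0.1378  0.02  ]
v_block 0.97 [149.5 223.1] [0.3689 0.0107 0.    ]
v_block 0.55 [267.1  74.6] [0.5388 0.1963 0.    ]
ramp_foot 0.85 [150.9 260.1] [ 0.3624 -0.0452  0.    ]
ramp_foot 0.72 [267.5 154.5] [0.5353 0.0988 0.    ]
groove_seat 0.88 [267.1  74.1] [0.5398 0.1947 0.032 ]
groove_seat 0.68 [143.8 225.6] [0.3739 0.0185 0.032 ]
t 4.025 tcp [0.5507 0.0855 0.3079] F [-0.15 -0.05  0.05] gap 0.0853
tool axes x [ 0.011 -0.002 -1.   ] y [ 0.999 -0.034  0.011] z [-0.034 -0.999  0.002] q [ 0.111 -0.005  1.766 -0.003  1.37   0.146]
```

View pics/wrist1.png

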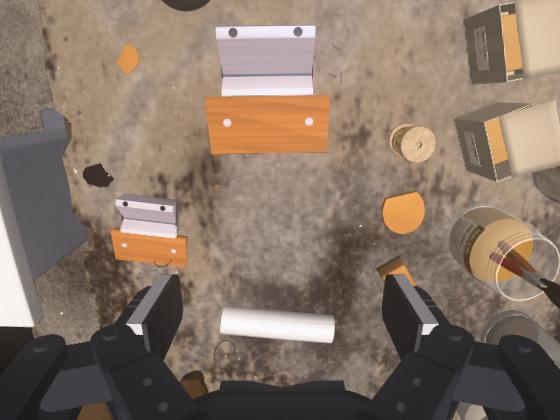

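```bash
cat > fit.py <<'E'
from h import *
from scipy.optimize import minimize
def mask(im):
    hsv=cv2.cvtColor(im,cv2.COLOR_RGB2HSV); m=((hsv[...,1]<45)&(hsv[...,2]>165)).astype(np.uint8)
    return cv2.morphologyEx(m,cv2.MORPH_CLOSE,np.ones((7,7)))
def cyl(p,c,z=.02):
    x,y,a=p; pts=[]
    u=np.array([np.cos(a),np.sin(a),0]);v=np.array([-np.sin(a),np.cos(a),0]);w=np.array([0,0,1])
    for s in (-.08,.08):
        for t in np.linspace(0,2*np.pi,24): pts.append(proj(np.array([x,y,z])+s*u+.02*(np.cos(t)*v+np.sin(t)*w),c))
    return cv2.convexHull(np.array(pts,np.float32))
def fitbar(im,c,p0,z=.02):
    m=mask(im); q=cv2.convexHull(cyl(p0,c,z)); 
    n,lab,stt,cen=cv2.connectedComponentsWithStats(m)
    k=lab[int(q[:,0,1].mean()),int(q[:,0,0].mean())]
    mm=(lab==k).astype(np.uint8) if k else m
    def cost(p):
        r=np.zeros(m.shape,np.uint8); cv2.fillConvexPoly(r,np.round(cyl(p,c,z)*16).astype(np.int32),1,shift=4)
        return 1-(r&mm).sum()/max(1,(r|mm).sum())
    best=minimize(cost,p0,method='Nelder-Mead',options=dict(initial_simplex=np.array(p0)+np.array([[0,0,0],[.01,0,0],[0,.01,0],[0,0,.08]]),xatol=1e-5,fatol=1e-5))
    return best.x,best.fun,mm
E
python3 - <<'E'
from fit import *
c=calibration('wrist'); im=read_camera('wrist')
p,f,mm=fitbar(im,c,[.54,-.138,0.]); print('bar',p.round(4),f)
o=im.copy(); cv2.polylines(o,[cyl(p,c).astype(np.int32)],True,(255,0,0),1)
big=cv2.resize(o[0:180,180:350],None,fx=4,fy=3.3,interpolation=cv2.INTER_CUBIC); save(big,'vb'); save(cv2.resize(o[280:370,180:380],None,fx=4,fy=4),'bar')
for n,g in [('scene',(0,0)),('side',(0,0))]:
    cc=calibration(n); ii=read_camera(n); p2,f2,_=fitbar(ii,cc,list(p)); print(n,p2.round(4),f2)
for px,z in [((211,154),0),((329,152),0),((206,96),.02),((329,96),.02),((217,27),.04),((315,27),.04)]: print(px,onz(px,c,z).round(4))
E
```

```text
bar [ 0.5386 -0.1455 -0.1422] 0.13669064748201443
scene [ 0.5544 -0.1553 -0.2417] 0.2603062426383981
side [ 0.5419 -0.155  -0.1531] 0.18969555035128804
(211, 154) [0.4628 0.1009 0.    ]
(329, 152) [0.6147 0.0982 0.    ]
(206, 96) [0.4667 0.1725 0.02  ]
(329, 96) [0.6117 0.1675 0.02  ]
(217, 27) [0.4884 0.2439 0.04  ]
(315, 27) [0.594  0.2402 0.04  ]
```

View pics/vb.png

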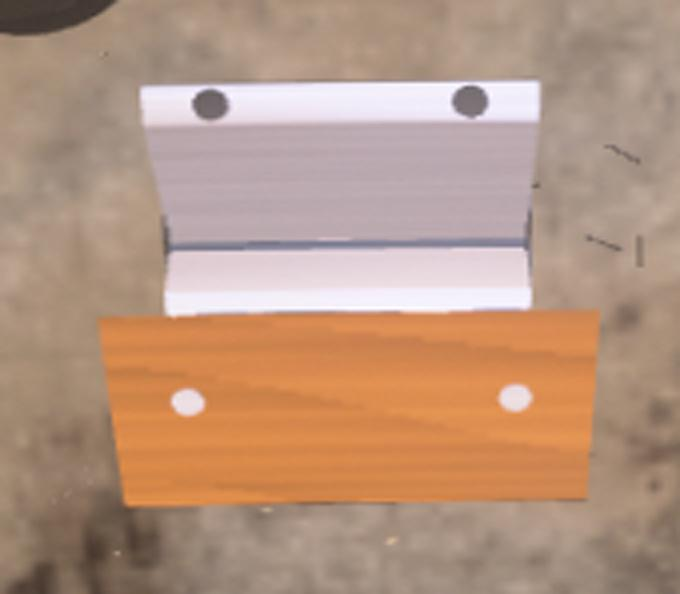

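View pics/bar.png

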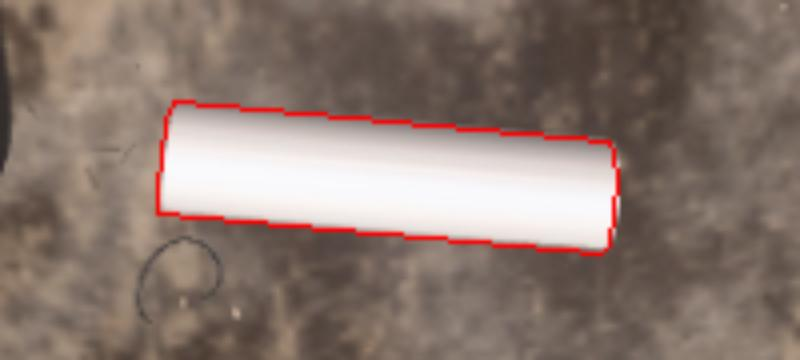

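```bash
python3 -m handwheel '[[[1,-0.2,5,0],[1,-0.2,5,0],[2,-0.2,5,0],[2,-0.2,5,0],[2,-0.2,5,0],[2,-0.2,5,0],[5,0,0,2],[5,0,0,2],[3,0,0,2],[0,0,0,0]]]'; python3 - <<'E'
from fit import *
s,M=st()
for n in ['wrist','scene','side']: save(read_camera(n),n+'2')
c=calibration('wrist'); im=read_camera('wrist')
p,f,mm=fitbar(im,c,[.5386,-.1455,-.142]); print('bar',p.round(4),f)
d=np.array([p[0],p[1],.02])-s['tcp_pos']; print('bar in tool axes (cm)',(M.T@d*100).round(2),'yaw tool',np.arctan2(M[1,1],M[0,1]))
E
```

```text
time_s: 5.42
tcp_pos: [0.5324, -0.229, 0.0757]
orientation: [1.326, 1.117, -1.303]
ft_force: [0.4, 0.7, -1.1]
finger_gap: 0.0854
t 5.425 tcp [ 0.5324 -0.229   0.0757] F [ 0.35  0.67 -1.1 ] gap 0.0854
tool axes x [ 0.021 -0.004 -1.   ] y [ 0.989 -0.149  0.021] z [-0.149 -0.989  0.001] q [-0.453  0.218  1.969  0.007  0.934 -0.308]
bar [ 0.5392 -0.1412 -0.1514] 0.06578383474757865
bar in tool axes (cm) [ 5.55 -0.76 -8.79] yaw tool -0.14922927164658942
```

View pics/wrist2.png

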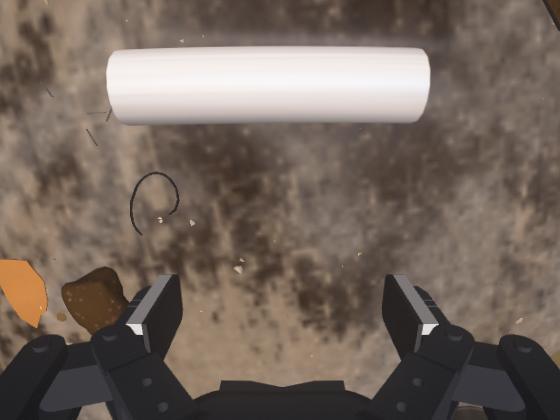

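View pics/side2.png

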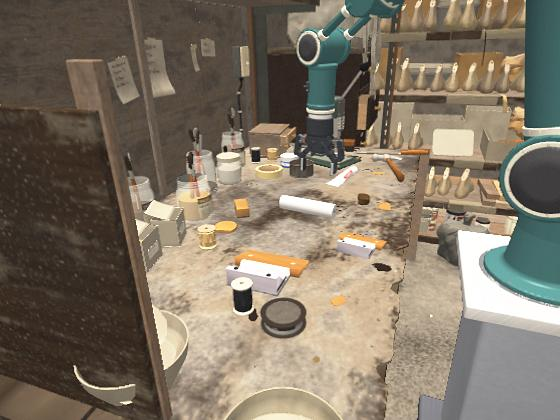

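```bash
python3 - <<'E'
from h import *
s,M=st(); c=calibration('wrist')
for px in [(127,290),(122,268),(125,320)]:
  for z in (0,.025):
    P=onz(px,c,z); print(px,z,P.round(3),(M.T@(P-s['tcp_pos'])*100).round(1))
E
```

```text
t 5.625 tcp [ 0.5366 -0.2304  0.0808] F [-0.99  0.52  0.19] gap 0.085
tool axes x [ 0.03  -0.008 -1.   ] y [ 0.989 -0.147  0.031] z [-0.148 -0.989  0.004] q [-0.452  0.213  1.964  0.007  0.934 -0.308]
(127, 290) 0 [ 0.419 -0.266  0.   ] [  7.7 -11.3   5.2]
(127, 290) 0.025 [ 0.433 -0.253  0.025] [  5.3 -10.1   3.8]
(122, 268) 0 [ 0.421 -0.248  0.   ] [  7.7 -11.4   3.4]
(122, 268) 0.025 [ 0.435 -0.237  0.025] [  5.3 -10.1   2.2]
(125, 320) 0 [ 0.41  -0.291  0.   ] [  7.7 -11.9   7.8]
(125, 320) 0.025 [ 0.425 -0.275  0.025] [  5.3 -10.5   6.1]
```

```bash
python3 -m handwheel '[[[1.5,-0.3,-1,0],[1.5,-0.3,-1,0],[1.5,-0.3,-1,0],[1,0,0,0],[0.7,0,0,0],[0.4,0,0,0],[0,0,0,0]]]'; python3 - <<'E'
from fit import *
s,M=st()
for n in ['wrist','scene','side']: save(read_camera(n),n+'3')
s,M=st()
E
```

```text
time_s: 6.5
tcp_pos: [0.536, -0.1978, 0.0126]
orientation: [1.326, 1.105, -1.293]
ft_force: [-0.1, -0.4, 0.8]
finger_gap: 0.0854
t 6.5 tcp [ 0.536  -0.1978  0.0126] F [-0.15 -0.37  0.75] gap 0.0854
tool axes x [ 0.034 -0.01  -0.999] y [ 0.989 -0.145  0.035] z [-0.146 -0.989  0.005] q [-0.4    0.281  2.032  0.006  0.794 -0.257]
t 6.65 tcp [ 0.5365 -0.198   0.0133] F [-0.25  0.62  0.06] gap 0.0852
tool axes x [ 0.035 -0.01  -0.999] y [ 0.989 -0.146  0.036] z [-0.146 -0.989  0.005] q [-0.4    0.28   2.031  0.006  0.794 -0.257]
```

View pics/wrist3.png

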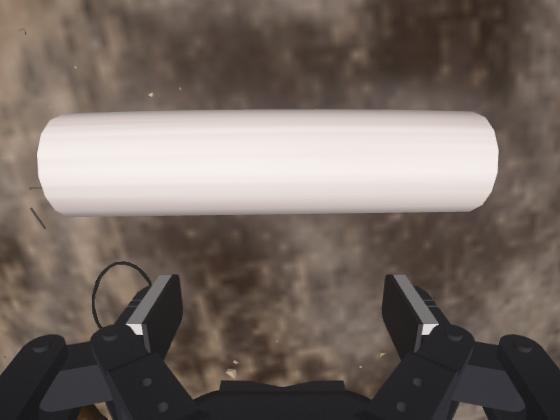

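```bash
python3 - <<'E'
import cv2
a=cv2.imread('pics/side3.png')[130:230,250:390]; cv2.imwrite('pics/side3z.png',cv2.resize(a,None,fx=5,fy=5,interpolation=cv2.INTER_CUBIC))
E
```

```text
(no output)
```

View pics/side3z.png

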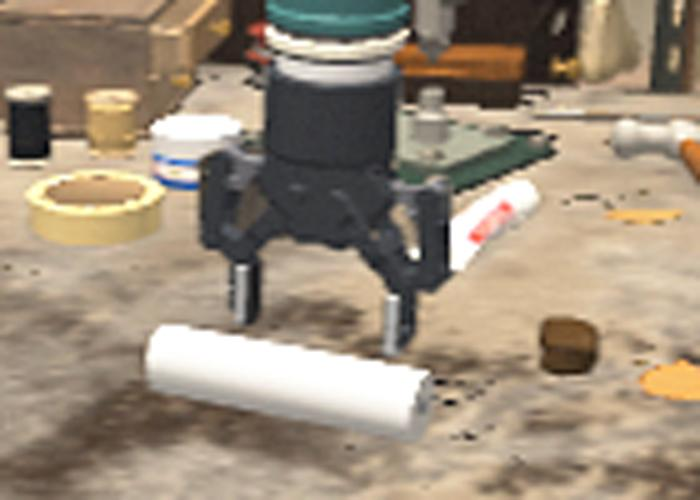

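```bash
python3 -m handwheel '[[[0.6,0,0,0],[0.5,0,0,0],[0.2,0,-0.3,0],[0,0,-0.7,0],[0,0,-0.7,0],[0,0,0,0]]]'; python3 - <<'E'
from fit import *
s,M=st()
c=calibration('wrist'); im=read_camera('wrist'); save(im,'wrist4')
p,f,mm=fitbar(im,c,[.539,-.142,-.15]); print('bar',p.round(4),f)
d=np.array([p[0],p[1],.02])-s['tcp_pos']; print('bar in tool axes (cm)',(M.T@d*100).round(2),'yaw tool',np.arctan2(M[1,1],M[0,1]))
E
```

```text
time_s: 7.4
tcp_pos: [0.5402, -0.1804, 0.0001]
orientation: [1.327, 1.103, -1.292]
ft_force: [0.2, -0.3, -0.3]
finger_gap: 0.0857
t 7.4 tcp [ 5.402e-01 -1.804e-01  1.000e-04] F [ 0.16 -0.25 -0.28] gap 0.0857
tool axes x [ 0.037 -0.011 -0.999] y [ 0.989 -0.146  0.038] z [-0.146 -0.989  0.005] q [-0.368  0.296  2.042  0.004  0.765 -0.224]
bar [ 0.5388 -0.1433 -0.1529] 0.027572065615543928
bar in tool axes (cm) [-2.03 -0.6  -3.64] yaw tool -0.14651075954498707
```

View pics/wrist4.png

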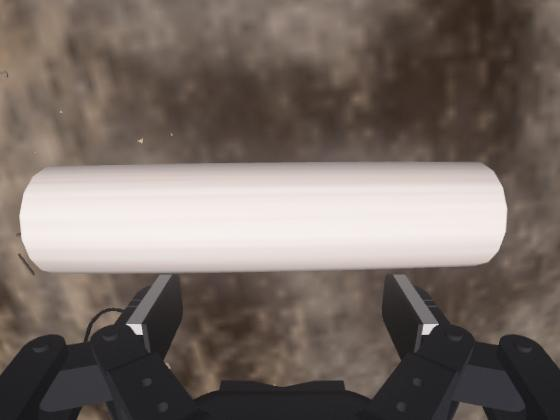

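```bash
python3 -m handwheel '[[[0,0,-0.5,0],[0,0,-0.6,-0.5],[0,0,-0.7,-0.9],[0,0,-0.7,-0.9],[0,0,-0.7,-0.9],[0,0,-0.7,-0.9],[0,0,-0.7,-0.9],[0,0,-0.7,-0.9]]]'; cat > look.py <<'E'
from fit import *
import sys
n=sys.argv[1]; z=float(sys.argv[2]) if len(sys.argv)>2 else .02
s,M=st()
c=calibration('wrist'); im=read_camera('wrist'); save(im,n)
g=np.array(s['tcp_pos'])-M[:,2]*.036
p,f,mm=fitbar(im,c,[g[0]-.006,g[1],np.arctan2(M[1,1],M[0,1])],z); print('bar',p.round(4),round(f,3))
d=np.array([p[0],p[1],z])-s['tcp_pos']; print('bar in tool axes (cm)',(M.T@d*100).round(2),'yaw tool',np.arctan2(M[1,1],M[0,1]).round(3))
V=np.array([.540,.194]);a=-.027; e=p[:2]-V; print('bar in V (mm)',np.round(1000*np.array([e[0]*np.cos(a)+e[1]*np.sin(a),-e[0]*np.sin(a)+e[1]*np.cos(a)]),1),'rel yaw',round(p[2]-a,3))
E
python3 look.py wrist5
```

```text
time_s: 8.45
tcp_pos: [0.5466, -0.1247, 0.0002]
orientation: [1.246, 1.156, -1.213]
ft_force: [-0.2, 1.3, 1.3]
finger_gap: 0.0857
t 8.45 tcp [ 5.466e-01 -1.247e-01  2.000e-04] F [-0.23  1.25  1.33] gap 0.0857
tool axes x [ 0.038 -0.011 -0.999] y [ 0.999 -0.037  0.038] z [-0.037 -0.999  0.01 ] q [-2.680e-01  2.810e-01  2.062e+00 -1.000e-03  7.590e-01 -2.300e-01]
bar [ 0.547  -0.0882 -0.1455] 0.045
bar in tool axes (cm) [-2.02 -0.02 -3.62] yaw tool -0.037
bar in V (mm) [  14.6 -281.9] rel yaw -0.119
```

View pics/wrist5.png

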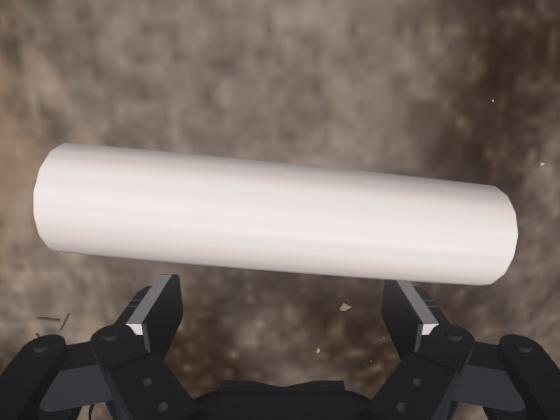

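The bar rolled but kept its skew, so steady pushing doesn't pivot it. I'll move the right finger out to the bar's +x end and give short, light pushes there. The other finger will stop it turning too far.

```bash
python3 -m handwheel '[[[0,0,0.6,-1],[0.1,1,0.2,-1],[0.1,1.1,0,-1],[0,0,0,0]]]'; python3 look.py wrist6; python3 -m handwheel '[[[0,0,-2.2,0],[0,0,0,0]]]'; python3 look.py wrist7
```

```text
time_s: 9.0
tcp_pos: [0.5695, -0.1331, -0.0009]
orientation: [1.204, 1.182, -1.172]
ft_force: [0.0, 0.6, 0.2]
finger_gap: 0.0851
t 9.0 tcp [ 0.5695 -0.1331 -0.0009] F [0.02 0.62 0.22] gap 0.0851
tool axes x [ 0.038 -0.011 -0.999] y [0.999 0.02  0.038] z [ 0.019 -1.     0.012] q [-2.720e-01  3.200e-01  2.011e+00 -1.000e-03  7.700e-01 -2.910e-01]
bar [ 0.5492 -0.0711 -0.1483] 0.025
bar in tool axes (cm) [-2.23 -1.83 -6.21] yaw tool 0.02
bar in V (mm) [  16.3 -264.8] rel yaw -0.121
time_s: 9.3
tcp_pos: [0.5682, -0.1111, -0.0016]
orientation: [1.204, 1.183, -1.174]
ft_force: [0.4, 0.5, -0.0]
finger_gap: 0.0855
t 9.3 tcp [ 0.5682 -0.1111 -0.0016] F [ 0.42  0.5  -0.02] gap 0.0855
tool axes x [ 0.037 -0.011 -0.999] y [0.999 0.019 0.037] z [ 0.019 -1.     0.012] q [-0.235  0.313  2.023 -0.003  0.767 -0.251]
bar [ 0.5491 -0.0652 -0.0828] 0.022
bar in tool axes (cm) [-2.28 -1.75 -4.6 ] yaw tool 0.019
bar in V (mm) [  16.1 -258.9] rel yaw -0.056
```

View pics/wrist7.png

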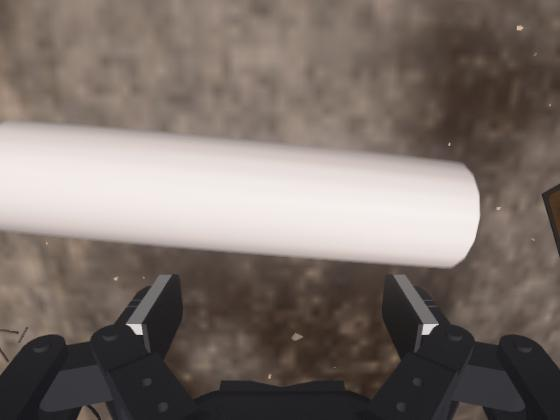

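```bash
python3 -m handwheel '[[[0,0.2,-2.4,0],[0,0,0,0]]]'; python3 look.py wrist8
```

```text
time_s: 9.6
tcp_pos: [0.5703, -0.0889, -0.0015]
orientation: [1.204, 1.18, -1.174]
ft_force: [0.1, -0.4, -0.5]
finger_gap: 0.0851
t 9.6 tcp [ 0.5703 -0.0889 -0.0015] F [ 0.11 -0.37 -0.47] gap 0.0851
tool axes x [ 0.038 -0.013 -0.999] y [0.999 0.018 0.038] z [ 0.018 -1.     0.013] q [-0.195  0.309  2.028 -0.007  0.765 -0.208]
bar [ 0.5491 -0.0467  0.0177] 0.042
bar in tool axes (cm) [-2.28 -1.96 -4.23] yaw tool 0.018
bar in V (mm) [  15.6 -240.4] rel yaw 0.045
```

View pics/wrist8.png

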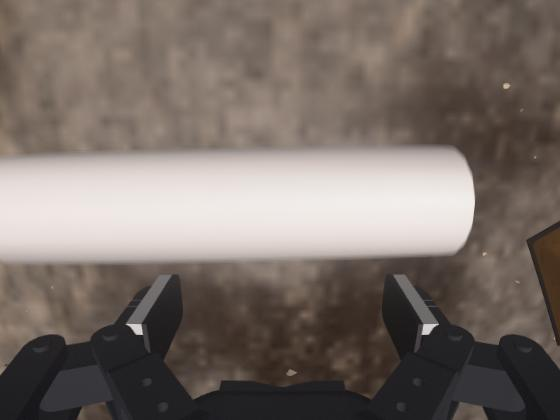

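```bash
python3 -m handwheel '[[[-0.1,-1,0.2,0],[0,-1,0,0],[0,0,-0.5,0],[0,0,-0.6,0],[0,0,-0.7,0],[0,0,-0.8,0],[0,0,-0.8,0],[0,0,-0.8,0]]]'; python3 look.py wrist9
```

```text
time_s: 10.65
tcp_pos: [0.5483, -0.0495, -0.0015]
orientation: [1.205, 1.178, -1.176]
ft_force: [-0.6, 0.3, 0.1]
finger_gap: 0.0855
t 10.65 tcp [ 0.5483 -0.0495 -0.0015] F [-0.6   0.34  0.09] gap 0.0855
tool axes x [ 0.039 -0.014 -0.999] y [0.999 0.016 0.039] z [ 0.016 -1.     0.014] q [-0.13   0.267  2.085 -0.013  0.749 -0.137]
bar [ 0.5488 -0.0187  0.0153] 0.109
bar in tool axes (cm) [-2.19  0.18 -3.05] yaw tool 0.016
bar in V (mm) [  14.5 -212.4] rel yaw 0.042
```

View pics/wrist9.png

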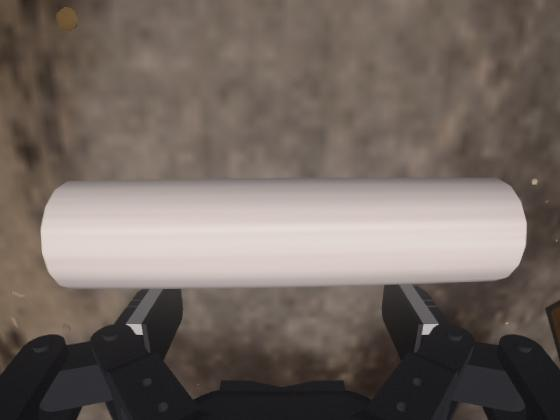

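```bash
python3 -m handwheel '[[[-0.03,0,-0.5,0],[-0.03,0,-0.7,0],[-0.03,0,-0.8,0],[-0.03,0,-0.8,0],[-0.03,0,-0.8,0],[-0.03,0,-0.8,0],[-0.03,0,-0.8,0],[-0.03,0,-0.8,0],[-0.03,0,-0.8,0],[-0.03,0,-0.8,0],[-0.03,0,-0.6,0],[-0.03,0,-0.5,0]]]'; python3 look.py wrist10
```

```text
time_s: 12.2
tcp_pos: [0.5464, 0.0448, 0.0009]
orientation: [1.205, 1.179, -1.175]
ft_force: [0.6, 0.4, 0.5]
finger_gap: 0.0851
t 12.2 tcp [0.5464 0.0448 0.0009] F [0.63 0.42 0.46] gap 0.0851
tool axes x [ 0.038 -0.013 -0.999] y [0.999 0.017 0.038] z [ 0.016 -1.     0.014] q [ 0.046  0.261  2.087 -0.021  0.756  0.045]
bar [0.547  0.076  0.0183] 0.149
bar in tool axes (cm) [-1.95  0.18 -3.09] yaw tool 0.017
bar in V (mm) [  10.2 -117.8] rel yaw 0.045
```

View pics/wrist10.png

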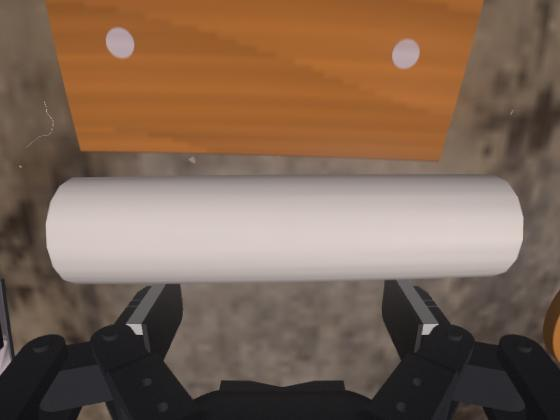

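```bash
python3 - <<'E'
from h import *
c=calibration('wrist')
a=onz((81,151),c);b=onz((438,160),c); print(a.round(4),b.round(4),np.linalg.norm(a-b),np.arctan2(*(b-a)[[1,0]]), (a+b)/2)
E
python3 -m handwheel '[[[0,-0.7,0.3,1.3],[0,-0.7,0,1.2],[0,0,0,0]]]'; python3 -m handwheel '[[[0,0,-1.6,0],[0,0,0,0]]]';  python3 look.py wrist11
```

```text
[0.4626 0.1034 0.    ] [0.6117 0.1011 0.    ] 0.14914417241737268 -0.01524617465899595 [0.53718526 0.10224151 0.        ]
time_s: 12.62
tcp_pos: [0.5309, 0.0417, 0.0001]
orientation: [1.24, 1.158, -1.209]
ft_force: [-1.1, -0.8, -0.2]
finger_gap: 0.0854
time_s: 12.88
tcp_pos: [0.5317, 0.0581, 0.0002]
orientation: [1.241, 1.157, -1.21]
ft_force: [0.2, -0.2, 0.2]
finger_gap: 0.0856
t 12.875 tcp [5.317e-01 5.810e-02 2.000e-04] F [ 0.25 -0.21  0.16] gap 0.0856
tool axes x [ 0.038 -0.013 -0.999] y [ 0.999 -0.031  0.039] z [-0.032 -0.999  0.012] q [ 0.073  0.241  2.115 -0.023  0.748  0.121]
bar [ 0.5476  0.0985 -0.0325] 0.13
bar in tool axes (cm) [-1.97  1.54 -4.06] yaw tool -0.031
bar in V (mm) [ 10.2 -95.2] rel yaw -0.005
```

View pics/wrist11.png

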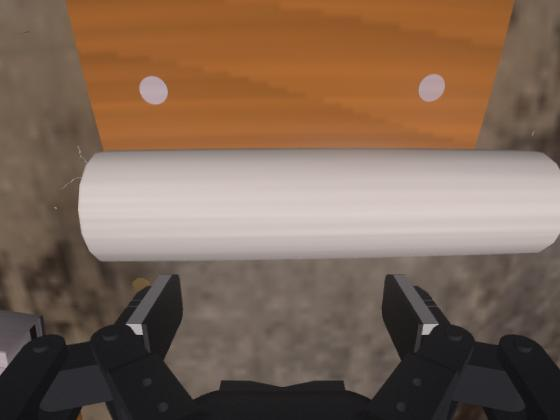

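```bash
python3 -m handwheel '[[[0,0.8,0,-0.4],[0,0.7,0,0],[0,0,-0.4,0],[0,0,-0.5,0],[-0.15,0,-0.6,0],[-0.2,0,-0.7,0],[-0.2,0,-0.7,0],[-0.2,0,-0.7,0],[-0.2,0,-0.7,0],[-0.2,0,-0.7,0]]]';  python3 look.py wrist12 .032
```

```text
time_s: 14.18
tcp_pos: [0.5494, 0.1088, 0.0132]
orientation: [1.232, 1.158, -1.204]
ft_force: [-0.4, -4.7, 1.3]
finger_gap: 0.0852
t 14.175 tcp [0.5494 0.1088 0.0132] F [-0.42 -4.66  1.3 ] gap 0.0852
tool axes x [ 0.039 -0.016 -0.999] y [ 0.999 -0.022  0.04 ] z [-0.023 -1.     0.016] q [ 0.165  0.262  2.055 -0.032  0.788  0.21 ]
bar [ 0.5489  0.1383 -0.031 ] 0.217
bar in tool axes (cm) [-1.93 -0.05 -2.92] yaw tool -0.022
bar in V (mm) [ 10.4 -55.5] rel yaw -0.004
```

View pics/wrist12.png

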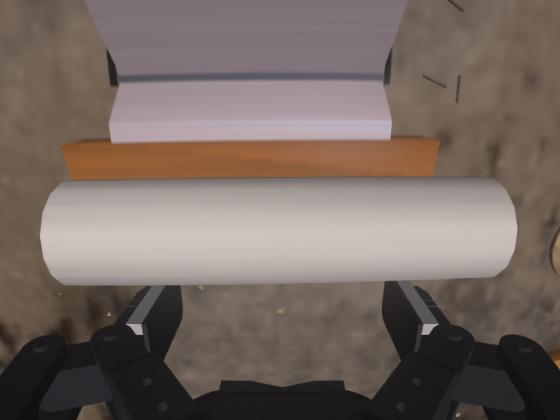

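```bash
python3 -m handwheel '[[[-0.2,0,-0.6,0],[-0.22,0,-0.7,0],[-0.22,0,-0.7,0],[-0.22,0,-0.7,0],[-0.15,0,-0.6,0]]]';  python3 look.py wrist13 .04
```

```text
time_s: 14.85
tcp_pos: [0.5493, 0.1456, 0.0231]
orientation: [1.234, 1.159, -1.204]
ft_force: [-0.1, -0.6, 0.4]
finger_gap: 0.0854
t 14.85 tcp [0.5493 0.1456 0.0231] F [-0.08 -0.65  0.38] gap 0.0854
tool axes x [ 0.038 -0.015 -0.999] y [ 0.999 -0.023  0.039] z [-0.023 -1.     0.014] q [ 0.229  0.262  2.032 -0.032  0.814  0.274]
bar [ 0.55    0.1751 -0.0273] 0.181
bar in tool axes (cm) [-1.73  0.07 -2.93] yaw tool -0.023
bar in V (mm) [ 10.5 -18.7] rel yaw -0.0
```

View pics/wrist13.png

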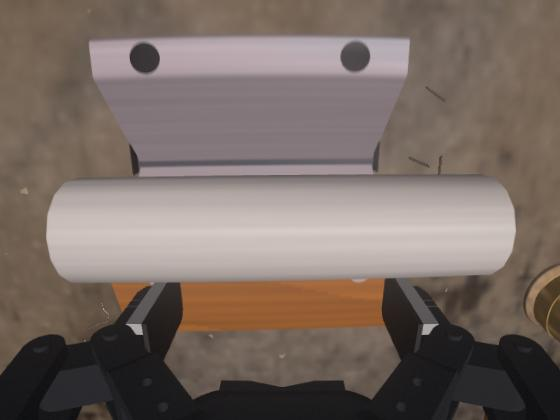

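On the crest, level with the groove. I nudge it a little further, and it should drop in.

```bash
python3 -m handwheel '[[[-0.05,0,-0.3,0],[0,0,-0.3,0],[0,0,-0.3,0],[0,0,-0.2,0],[0,0,0,0],[0,0,0,0]]]';  python3 look.py wrist14 .032
```

```text
time_s: 15.65
tcp_pos: [0.5492, 0.1589, 0.023]
orientation: [1.234, 1.161, -1.204]
ft_force: [-0.5, 0.2, 0.5]
finger_gap: 0.0854
t 15.65 tcp [0.5492 0.1589 0.023 ] F [-0.48  0.22  0.53] gap 0.0854
tool axes x [ 0.038 -0.013 -0.999] y [ 0.999 -0.023  0.038] z [-0.023 -1.     0.012] q [ 0.252  0.268  2.024 -0.031  0.816  0.295]
bar [ 0.5507  0.1941 -0.0403] 0.21
bar in tool axes (cm) [-0.94  0.11 -3.51] yaw tool -0.023
bar in V (mm) [10.7  0.4] rel yaw -0.013
```

View pics/wrist14.png

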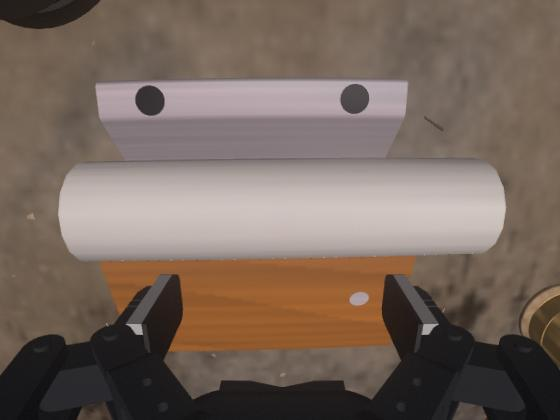

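```bash
python3 -m handwheel '[[[0,0,1,0],[-1,0,1.5,0],[-3,0,1.5,0],[-4,0,2,0],[-4,0,2,0],[-4,0,2,0],[0,0,0,0],[0,0,0,0]]]';  python3 - <<'E'
from fit import *
s,M=st()
for n in ['wrist','scene','side']:
    c=calibration(n); im=read_camera(n); p,f,_=fitbar(im,c,[.5507,.194,-.03],.032); print(n,'bar',p.round(4),round(f,3)); save(im,n+'15')
    for r in landmark_of('shaft_blank',n)[:1]: print(r['conf'],onz(r['at'],c,.032).round(4))
    if n!='wrist':
        x0=im[210:310,180:330]; save(cv2.resize(x0,None,fx=5,fy=5,interpolation=cv2.INTER_CUBIC),n+'15z')
E
```

```text
time_s: 16.7
tcp_pos: [0.5392, 0.051, 0.192]
orientation: [1.236, 1.157, -1.207]
ft_force: [-0.4, 0.5, 0.2]
finger_gap: 0.0854
t 16.7 tcp [0.5392 0.051  0.192 ] F [-0.35  0.52  0.2 ] gap 0.0854
tool axes x [ 0.039 -0.016 -0.999] y [ 0.999 -0.026  0.039] z [-0.027 -1.     0.015] q [ 0.06   0.016  1.96  -0.02   1.128  0.094]
wrist bar [0.5504 0.1924 0.0046] 0.066
0.69 [0.5522 0.1988 0.032 ]
scene bar [0.5574 0.2007 0.0228] 0.898
0.94 [0.5472 0.1946 0.032 ]
side bar [0.5507 0.1979 0.0096] 0.432
0.88 [0.5415 0.1991 0.032 ]
```

View pics/wrist15.png

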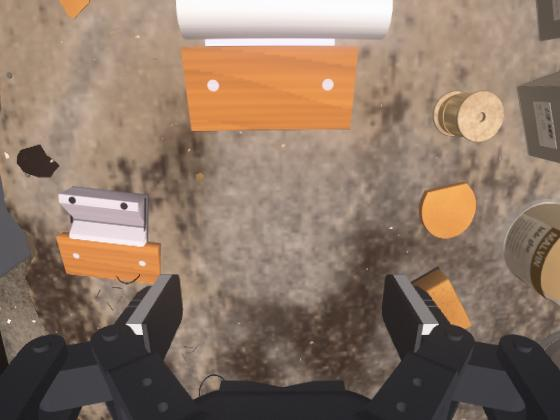

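View pics/side15z.png

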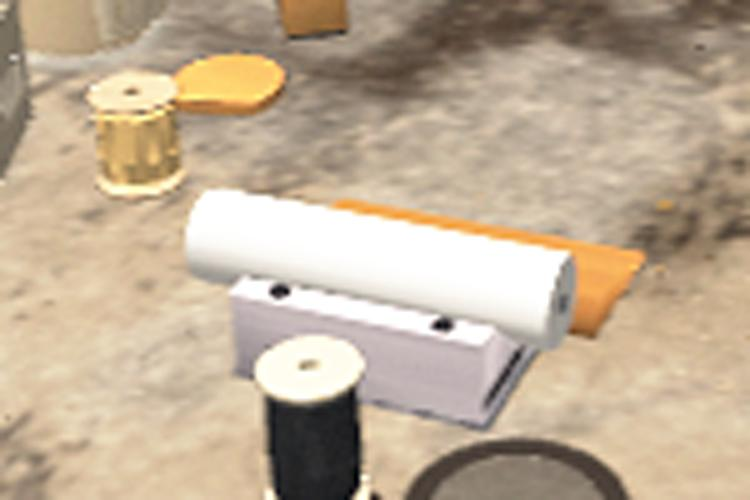

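View pics/scene15.png

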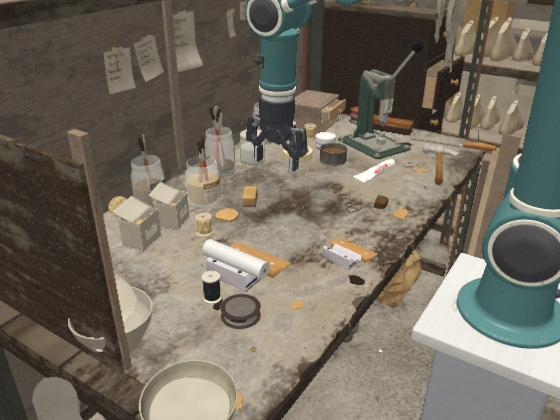

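```bash
python3 -m handwheel '[[[0,0,0,0],[0,0,0,0],[0,0,0,0],[0,0,0,0]]]'; python3 - <<'E'
from h import *
for n in ['scene','side']:
    a=cv2.cvtColor(cv2.imread(f'pics/{n}15.png'),cv2.COLOR_BGR2RGB).astype(int); z=cv2.cvtColor(cv2.imread(f'pics/{n}0.png'),cv2.COLOR_BGR2RGB).astype(int)
    b=read_camera(n).astype(int)
    print(n,'since last, bar region max diff',abs(a-b)[200:310,180:340].max())
    c0=calibration(n)
    for nm,P in dict(wax=(.40,-.26,.012),tin=(.448,.316,.012),heel=(.71,.02,.004),spool=(.707,.116,.024),sand=(.724,-.095,.013),dark=(.532,.301,.03)).items():
        u,v=map(int,proj(P,c0)); print(nm,(u,v),'mean diff vs start',abs(b-z)[v-12:v+12,u-12:u+12].mean().round(1))
E
```

```text
time_s: 17.5
tcp_pos: [0.5382, 0.0528, 0.1889]
orientation: [1.23, 1.162, -1.209]
ft_force: [-0.2, 1.0, -0.6]
finger_gap: 0.0854
scene since last, bar region max diff 16
wax (380, 202) mean diff vs start 2.5
tin (238, 311) mean diff vs start 2.3
heel (226, 215) mean diff vs start 2.5
spool (203, 225) mean diff vs start 2.6
sand (248, 194) mean diff vs start 2.4
dark (209, 286) mean diff vs start 2.9
side since last, bar region max diff 9
wax (363, 198) mean diff vs start 1.8
tin (282, 318) mean diff vs start 1.6
heel (226, 227) mean diff vs start 1.5
spool (207, 237) mean diff vs start 1.5
sand (239, 206) mean diff vs start 1.6
dark (241, 295) mean diff vs start 1.7
```

The bar is still, and nothing else has moved; the differences are only image noise. I'm handing the job in.

```bash
python3 -c "
from cell import *
print(finish_job())"
```

```text
the job is handed in; nothing more can be done
None
```

The bar is lying still in the groove of the larger V-block, and I handed the job in at about 17.6 s. I rolled it along the bench and up the ramp with the open fingertips, never squeezing or lifting it. Steady pushing did not take out its skew, so I straightened it with three short pushes at its ends. The force readings I took stayed below about 5 N.

**Last checks:**
- **Seated:** The last wrist view before I drew the arm back put the bar's centre 0.4 mm from the groove line. The side picture shows it down in the groove.
- **Both ends standing out:** The bar sits about 10 mm towards the +x side. By measurement about 14 mm stands out on one side and 36 mm on the other, and the pictures show both ends out. I did not nudge it further.
- **Still, nothing disturbed:** Two pairs of pictures about 0.8 s apart showed only image noise around the bar. Compared with the start, the six bystanders also differ only by noise.

**Disagreements:** After I drew back, the outline fits from the scene and side cameras were unreliable, because the steel and the bar look alike. The network's positions for the bar scattered by about 11 mm along the groove and 4 mm across it. I relied on the wrist camera fit and the pictures instead.

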